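# Slide a C-spacer under a tube rest

### The job

Raise the tube rest of the furnace bench by one spacer: take the open C-shaped spacer (not the closed-ring one) by its upright grip, lay its head flat on the stand's round base and slide it sideways, mouth first, onto the post so that its ramps lift the sprung V-rest. Press it fully home, until the stop screw in its bore meets the post, with a firm but gentle push of about 12 N, never more than 20 N, and without bearing down hard on the base; then let go and leave it lying flat; leave the closed-ring spacer and the glassware where they are.

Things in the scene. Friction and masses are not known exactly. Their poses are not given: they have to be found in the camera images.
- spacer: The C-spacer, lying flat on the bench at the start; 0.15 to 0.3 kg. Origin: under the bore's centre, on the flat underside. +x points out of the mouth, -x along the handle, z up. Steel head 56 mm wide, 13 mm thick: a half ring behind (bore radius 8.5 mm), then two prongs reaching to x=+46 mm. A steel neck 18 mm wide, 13 mm high joins the black grip.
- spacer_bore (a point): The C-spacer's origin: bore centre on the underside. The slot between the prongs is 17 mm wide, opening to 24 mm at the mouth; from x=+22 to +46 mm the prongs' tops ramp down from 13 to 5 mm. A brass stop screw 6 mm across, 5.5 mm up, sticks out of the bore's back into the slot by 0 to 18 mm, tight, set differently each time and not measured: its meeting the post must be felt.
- spacer_grip (a point): Centre of the C-spacer's upright black grip: a block 34 mm long (x), 16 mm wide (y, grasp across this), 50 mm high from the underside up; 100 mm behind the bore (-x), 25 mm above the underside.
- ring_grip (a point): Centre of the same black grip on the closed-ring spacer, which looks alike but has a full ring (56 mm across, 17 mm hole) with no mouth. Not to be used.
- stand: The stand: round base 140 mm across, 18 mm thick, fixed to the bench, with post and V-rest. Origin at the centre of the base's underside. The spacer may come from any side; its grip then overhangs the base's edge.
- post_foot (a point): Centre of the post where it leaves the base: on the base's flat top, 18 mm above the bench. Fully home, the stop screw's tip (or the bore's back) touches the post; spacer_bore is then anywhere from 1.5 mm beyond the post's axis (screw flush) to 16.5 mm short of it (screw 18 mm out).
- base: The stand's round base; origin on its axis, 2 mm above the bench.
- post: The stand's post: polished, oiled steel like the spacer's head and the foot (friction about 0.2), 14 mm across, vertical; origin at the same point as post_foot.
- vrest (a joint): Rise (m) of the V-rest on the post; 0 at the start, its round foot (48 mm across, chamfered below) then 7 mm above the base. Over the foot a sleeve 22 mm across and, 80 to 125 mm up, a V 70 mm wide. Weight and a spring push it down with 4 to 8 N. A spacer under it holds it at 0.006. Pushing the ramps under takes several N; then sliding is easier (2 to 6 N) until the stop meets the post.
- crucible: Small white cup, 42 mm across, 34 mm high, origin at its underside. Leave alone.
- jar: Amber jar, 52 mm across, 70 mm high, origin at its underside. Leave alone.
- beaker: Glass beaker, 68 mm across, 85 mm high, origin at its underside. Leave alone.
- flask: Glass bottle, 70 mm across, 120 mm high, origin at its underside. Leave alone.
Not all that is in view belongs to the job. What is shaped like the spacer but red is not meant.

How it is judged:
On the way:
1. the spacer is on the post with the V-rest raised, and is pressed home against the post with more than 8 N (horizontal distance between spacer_bore and post_foot below 0.019 m and value of joint vrest above 0.0045 m and contact force between spacer and post above 8 N), for 0.2 s.
At the end, for the whole second after the job is handed in: The released C-spacer rests flat (tilt under 0.05 rad, underside within 3 mm of the base's top) with its bore within 19 mm of the post's axis (the stop screw holds it off by up to 16.5 mm), at rest, and holds the V-rest 4.5 to 8.5 mm up (horizontal distance between spacer_bore and post_foot below 0.019 m and value of joint vrest between 0.0045 and 0.0085 m and angle between spacer's own z axis and vertical below 0.05 rad and z of spacer_bore in the frame of post_foot between -0.003 and 0.003 m and linear speed of spacer below 0.01 m/s and contact force between the fingers and spacer below 0.1 N); the robot touches nothing.
It fails at once if the spacer is pressed against the post with more than 20 N (contact force between spacer and post above 20 N).
It fails at once if the spacer is pressed on the base with more than 50 N (contact force between spacer and base above 50 N).
It fails at once if the closed-ring spacer is moved by more than 20 mm (distance of ring_grip from where it was at the start of the episode above 0.02 m).
It fails at once if crucible, jar, beaker or bottle is moved by more than 20 mm (distance of any of crucible, jar, beaker, flask from where it was at the start of the episode above 0.02 m).
It also fails if it takes over 69 s, if anything falls off the work surface, if the arm or the gripper's body presses on something with over 40 N, if the wrist force passes 120 N, or if a joint passes its speed limit or range.

### The arm

A 6-joint arm with a two-finger parallel gripper is mounted at the origin on the work surface. World frame = base frame: x ahead of the robot, y to its left, z up, the work surface at z = 0. Lengths are in m, angles in rad, forces in N, time in s.
With the tool pointing down it reaches from about 0.35 to 0.85 m from the base axis. Payload 8.1 kg.
Tool frame: the origin (TCP) lies midway between the tips of the shut fingers; the grasp point (between the pads) lies 19 mm behind it; y points along the fingers, x is the direction in which the jaws open and shut, and the axes are right-handed (so a half turn about y gives the same grasp; the last joint's range is limited). The gripper opens to 93 mm and grips with 3 to 60 N. Pads are 15 mm wide; open, the fingers measure 128 mm over their backs; the gripper's body (75 mm by 188 mm) begins 65 mm behind the grasp point.
Start: joints at [1.087, 0.13, 1.488, -0, 1.523, -0.085], TCP at [0.233, 0.553, 0.219] pointing down, gripper open.
Joint ranges: [-2.96, 2.96], [-0.89, 2.26], [0.02, 2.5], [-1.34, 4.48], [0, 2.73], [-2.66, 2.66]. Speed limits (rad/s): [2.39, 2.39, 2.79, 3.14, 3.14, 3.14].

### API

Orientations are given as a unit quaternion [x, y, z, w].
In Python, from workcell import sensors, eyes, sign_off gives the robot as it stands.
- The arm moves only by the tool arm_command, never from a script. Its argument "deltas" is text: rows parted by semicolons, each of 7 numbers parted by spaces: the shift along the tool's x, y, z in cm, then the turn, a rotation vector about the tool's x, y, z in degrees, then the opening in per cent of the stroke, from 0 (shut) to 100 (fully open). In form: dx dy dz rx ry rz jaw; .... A call has exactly 5 rows; each row is the pose to reach, as a shift and turn from the pose measured when the call began, along the tool's axes at that moment; what a row does not reach only later rows make up. A row lasts 1/10 s, in which the tool goes at most 50 mm and 8.59 degrees, less where a joint would pass 70% of its speed; a pose out of reach is approached as far as the arm can. A call with a gripper value outside its range is refused whole. The fingers move at their own pace and stop on an object; "force" is the grip in N (left out, the last holds). Time passes only in rows, so rows that repeat a pose let the fingers close, or fill a call up. It gives the time, the measured TCP pose, the force and the opening at its end, in the units of the state.
- sensors.state(): the state, without advancing time (a new reading comes with each control period).
- eyes.get_image(name): name is "side" or "top"; returns the picture (384x512x3 uint8, red, green, blue); there is no depth.
- eyes.get_calibration(name): a dict with "intrinsics" (3x3 intrinsics, pixels), "R" (3x3) and "t" (3): a world point X has camera coordinates R X + t. Camera axes: x right, y down, z forward; pixel columns grow to the right and rows downward; lengths in m; the calibration is good to about 2 mm. A picture is of the moment at which its call begins. get_calibration takes no time and is no camera call.
- sign_off(): hands the job in, once; it reports no verdict.
The state is a dict: "time_s": time; "q": joint angles; "joint_velocities": joint speeds; "effort": joint torques, N m; "position": TCP position; "tool_rot": TCP orientation; "force": force on the tool from outside, world axes, zero at the start; "ft_torque": the same for the moment, N m; "finger_gap": opening from 0.0 (shut) to 1.0 (fully open).
Only numpy, scipy, OpenCV 4.12 (cv2) and the standard library are available. Lean on these libraries where they do the work, as an engineer would, in place of code of your own. Each camera call takes 0.05 s, during which the arm holds its last target.

## Working session

There is one attempt and no reset: what is moved stays moved. The work goes in short steps, Python scripts to look and compute and a tool call to move; the robot and the scene stay as the last step left them, time stands still between calls to the robot, and variables do not carry over. Pictures are saved under pics/ and viewed, and the job is handed in when it is done.

Besides the shell and the picture viewer there is one more tool, called after "Request:" as name(argument=value, ...) on one line, values as JSON. arm_command: Moves the arm, as the interface text tells. Its arguments: {"type":"object","properties":{"deltas":{"type":"string"},"force":{"type":"number"}},"required":["deltas"]}

```bash
mkdir -p pics; ls
python3 - <<'E'
from workcell import sensors, eyes
import cv2
for n in("side","top"):
    im=eyes.get_image(n); cv2.imwrite(f"pics/{n}0.png",im[:,:,::-1]); c=eyes.get_calibration(n)
    print(n,c)
print(sensors.state())
E
```

```text
pics
side {'intrinsics': array([[425.65831626,   0.        , 256.36278002],
       [  0.        , 425.65831626, 195.95691908],
       [  0.        ,   0.        ,   1.        ]]), 'R': array([[ 0.80648191, -0.591252  ,  0.00282827],
       [-0.31500055, -0.43370655, -0.84419979],
       [ 0.50036145,  0.67994096, -0.53602119]]), 't': array([-0.44436656,  0.1965314 ,  0.85771264])}
top {'intrinsics': array([[428.23701688,   0.        , 256.01026201],
       [  0.        , 428.23701688, 193.76911504],
       [  0.        ,   0.        ,   1.        ]]), 'R': array([[ 0.01006111, -0.99994366,  0.00338438],
       [-0.99611061, -0.01031871, -0.08750533],
       [ 0.08753532, -0.00249081, -0.9961583 ]]), 't': array([-0.00892327,  0.54098843,  1.21516404])}
{'time_s': 0.1, 'q': array([ 1.08661345e+00,  1.31071045e-01,  1.48914360e+00,  1.70869650e-05,
        1.52301203e+00, -8.54034152e-02]), 'joint_velocities': array([ 0.00209167, -0.00126273, -0.00215649,  0.00168186,  0.00015966,
       -0.00095796]), 'effort': array([ 1.77050504e-03, -5.61338747e+01, -4.93098879e+01,  7.70953484e-02,
        2.89641065e-02, -2.90379194e-05]), 'position': array([0.23271598, 0.55248364, 0.21771578]), 'tool_rot': array([ 0.58940136,  0.39054813, -0.39156757, -0.5888574 ]), 'force': array([ 0.61390237, -0.956833  , -0.01795924]), 'ft_torque': array([0.05788925, 0.0299444 , 0.01177928]), 'finger_gap': 1.005974569174965}
```

View pics/side0.png

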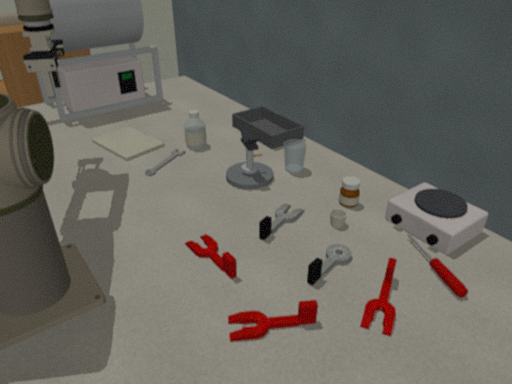

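View pics/top0.png

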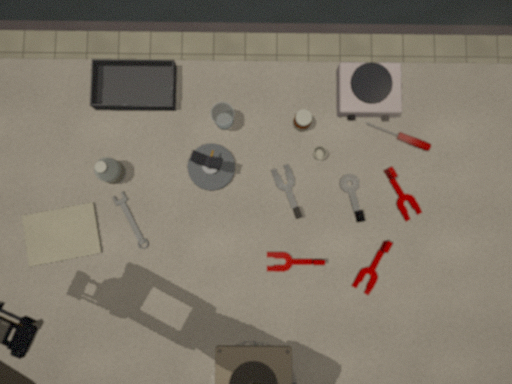

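Run:
```python
import cv2,numpy as np
t=cv2.imread("pics/top0.png"); s=cv2.imread("pics/side0.png")
a=cv2.resize(t[130:230,180:380],None,fx=4,fy=4,interpolation=cv2.INTER_CUBIC)
b=cv2.resize(s[120:290,215:365],None,fx=3.5,fy=3.5,interpolation=cv2.INTER_CUBIC)
cv2.imwrite("pics/c_top.png",a);cv2.imwrite("pics/c_side.png",b)
```

```text
(no output)
```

View pics/c_top.png

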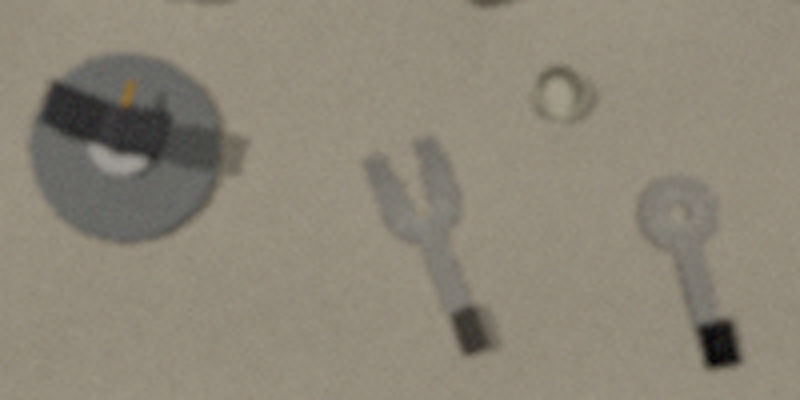

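View pics/c_side.png

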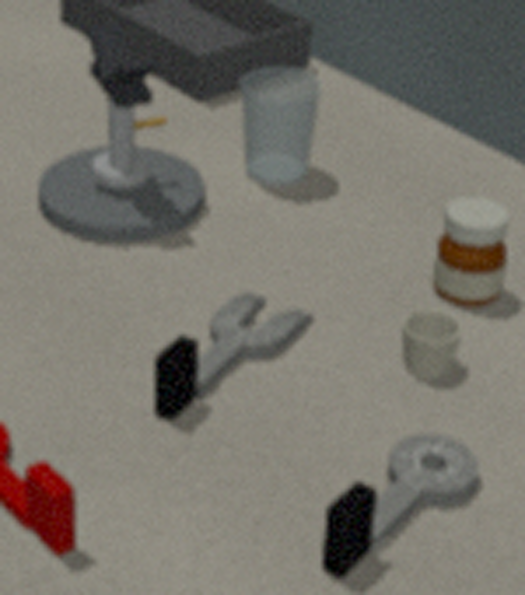

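```bash
cat > h.py <<'E'
import numpy as np,cv2
from workcell import sensors,eyes
C={n:eyes.get_calibration(n) for n in("side","top")}
def ray(n,p):
    c=C[n];d=c["R"].T@(np.linalg.inv(c["intrinsics"])@[p[0],p[1],1.]);return -c["R"].T@c["t"],d
def onz(n,p,z):
    o,d=ray(n,p);return o+d*(z-o[2])/d[2]
def proj(n,X):
    c=C[n];v=c["intrinsics"]@(c["R"]@np.asarray(X)+c["t"]);return v[:2]/v[2]
def tri(pt,ps):
    A=[];b=[]
    for n,p in(("top",pt),("side",ps)):
        o,d=ray(n,p);d=d/np.linalg.norm(d);M=np.eye(3)-np.outer(d,d);A.append(M);b.append(M@o)
    return np.linalg.lstsq(np.vstack(A),np.hstack(b),rcond=None)[0]
E
python3 - <<'E'
from h import *
t=cv2.imread("pics/top0.png"); s=cv2.imread("pics/side0.png")
for n,im,boxes in(("top",t,[("C",265,155,310,225),("disc",180,135,245,200)]),("side",s,[("C",250,195,315,245),("disc",215,155,285,195)])):
    for nm,x0,y0,x1,y1 in boxes:
        r=im[y0:y1,x0:x1].astype(int)
        sat=r[:,:,2]-r[:,:,0]  # R-B ; bench is warm
        v=r.max(2)
        print(n,nm)
        m=(sat<12)
        nn,l,st,ce=cv2.connectedComponentsWithStats(m.astype(np.uint8),connectivity=4)
        for i in range(1,nn):
            if st[i,4]>25: print(st[i]+[x0,y0,0,0,0],ce[i]+[x0,y0])
        cv2.imwrite(f"pics/m_{n}_{nm}.png",cv2.resize(np.hstack([m*255,np.clip(v,0,255)]).astype(np.uint8),None,fx=5,fy=5,interpolation=0))
E
cd pics; python3 -c "
import cv2,numpy as np
L=[cv2.imread(f'm_{n}.png') for n in('top_C','side_C','top_disc','side_disc')]
for i in L:print(i.shape)
"
```

```text
top C
top disc
[ 188  144   47   46 1686] [211.00118624 166.83511269]
side C
[258 203  47  40 818] [277.82273839 220.86919315]
side disc
[ 225  155   51   37 1240] [249.69435484 174.82258065]
(350, 450, 3)
(250, 650, 3)
(325, 650, 3)
(200, 700, 3)
```

View pics/m_top_C.png

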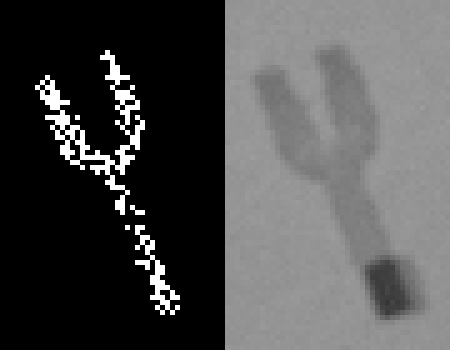

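View pics/m_top_disc.png

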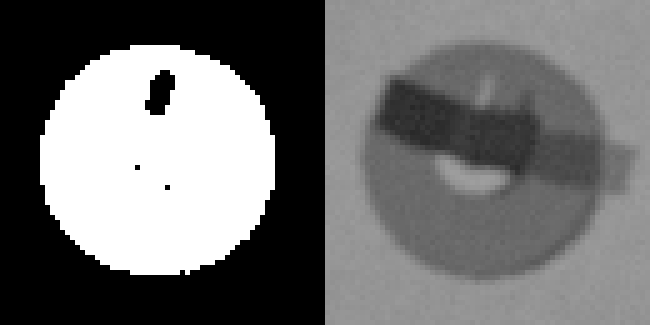

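View pics/m_side_C.png

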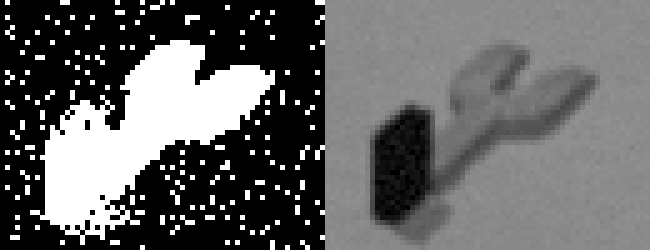

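View pics/m_side_disc.png

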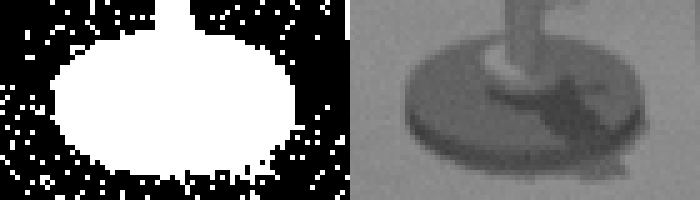

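Run:
```python
from h import *
t=cv2.imread("pics/top0.png"); s=cv2.imread("pics/side0.png")
for n in C: print(n,"cam",np.round(-C[n]["R"].T@C[n]["t"],3))
x0,y0,x1,y1=265,155,310,225
g=cv2.GaussianBlur(t,(0,0),0.8)[y0:y1,x0:x1].astype(float)
d=g[:,:,2]-g[:,:,0]; v=g.max(2)
bg=np.median(d); vb=np.median(v); print(bg,vb)
m=((d<bg-4.5)|(v<vb-14)).astype(np.uint8)
nn,l,st,ce=cv2.connectedComponentsWithStats(m); i=1+st[1:,4].argmax(); m=(l==i)
dark=m&(v<85)
steel=m&(v>=100)
cv2.imwrite("pics/m2.png",cv2.resize(np.hstack([m*255,dark*255,steel*255]).astype(np.uint8),None,fx=5,fy=5,interpolation=0))
def pts(mm,z): 
    ys,xs=np.nonzero(mm);return np.array([onz("top",(a+x0,b+y0),z)[:2] for a,b in zip(xs,ys)])
P=pts(steel,0.009);D=pts(dark,0.05)
ys,xs=np.nonzero(dark);print("dark px",xs.mean()+x0,ys.mean()+y0,len(xs),xs.min()+x0,xs.max()+x0,ys.min()+y0,ys.max()+y0)
dc=D.mean(0);print("dark centre@.05",dc, "@.04",pts(dark,.04).mean(0))
w,V=np.linalg.eigh(np.cov(P.T));a=V[:,1];a*=np.sign((P.mean(0)-dc)@a);print("axis",a,np.degrees(np.arctan2(a[1],a[0])),"steel mean",P.mean(0))
b=np.array([-a[1],a[0]]);q=(P-dc)@np.c_[a,b];print("along",np.sort(q[:,0])[[0,5,-6,-1]],"lat",q[:,1].mean(),np.sort(q[:,1])[[0,5,-6,-1]])
a2=P.mean(0)-dc;print("dir grip->steel",np.degrees(np.arctan2(a2[1],a2[0])))
# disc
g=cv2.GaussianBlur(t,(0,0),0.8)[130:205,178:250].astype(float)
m=((g[:,:,2]-g[:,:,0])<12).astype(np.uint8)
c=max(cv2.findContours(m,0,1)[0],key=cv2.contourArea);e=cv2.fitEllipse(c);print("ell",e)
p=(e[0][0]+178,e[0][1]+130)
print(onz("top",p,.018),onz("top",p,.009))
for dx,dy in((e[1][0]/2,0),(-e[1][0]/2,0),(0,23.5),(0,-23.5)):print(onz("top",(p[0]+dx,p[1]+dy),.018))
g=cv2.GaussianBlur(s,(0,0),0.8)
```

```text
side cam [-0.009 -0.761  0.627]
top cam [ 0.433 -0.     1.258]
23.0 148.0
dark px 297.1272727272727 212.05454545454546 55 294 301 207 217
dark centre@.05 [ 0.48815581 -0.11987101] @.04 [ 0.48861572 -0.12086083]
axis [0.91906068 0.39411606] 23.210856203568593 steel mean [ 0.56306949 -0.09521954]
along [-0.02127243 -0.01902921  0.14250176  0.14513312] lat -0.0068684890984614284 [-0.03797029 -0.03641524  0.02117431  0.02315173]
dir grip->steel 18.214564720381855
ell ((33.042694091796875, 36.52644348144531), (45.32638168334961, 46.36733627319336), 91.60832977294922)
[0.6200921  0.12876675 0.018     ] [0.62145305 0.12970373 0.009     ]
[0.62079232 0.06256615 0.018     ]
[0.61939214 0.19494343 0.018     ]
[0.5511242 0.1274392 0.018    ]
[0.68973168 0.13010724 0.018     ]
```

View pics/m2.png

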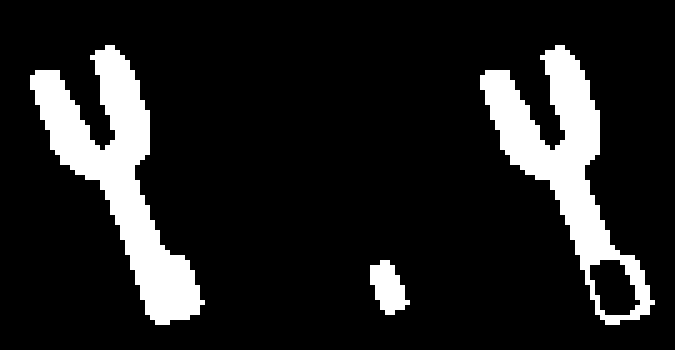

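Run:
```python
from h import *
t=cv2.imread("pics/top0.png"); s=cv2.imread("pics/side0.png")
x0,y0,x1,y1=265,155,310,225
g=cv2.GaussianBlur(t,(0,0),0.8)[y0:y1,x0:x1].astype(float)
d=g[:,:,2]-g[:,:,0]; v=g.max(2)
m=((d<18.5)|(v<134)).astype(np.uint8)
m[204-y0:]=0
ys,xs=np.nonzero(m);P=np.array([onz("top",(a+x0,b+y0),.009)[:2] for a,b in zip(xs,ys)])
k=np.abs(P-P.mean(0)).max(1)<.09;P=P[k]
for it in range(3):
    w,V=np.linalg.eigh(np.cov(P.T));a=V[:,1]*np.sign(V[0,1]);b=np.array([-a[1],a[0]])
    q=(P-P.mean(0))@np.c_[a,b];print(np.degrees(np.arctan2(a[1],a[0])),P.mean(0),"al",np.sort(q[:,0])[[0,4,-5,-1]],"lat",np.sort(q[:,1])[[0,4,-5,-1]])
    # cut both ends perpendicular to axis
    q0=np.sort(q[:,0])[int(len(q)*.05)]; P=P[q[:,0]>q0] if it==0 else P
# sliced midlines
q=(P-P.mean(0))@np.c_[a,b]
for lo in np.arange(-.06,.06,.008):
    z=q[(q[:,0]>=lo)&(q[:,0]<lo+.008),1]
    if len(z): print(round(lo+.004,3),len(z),np.round([z.min(),z.max(),(z.min()+z.max())/2,z.mean()],4))
# side view grip
x0,y0=250,195
g=cv2.GaussianBlur(s,(0,0),0.5)[y0:245,x0:315].max(2)
m=(g<55);ys,xs=np.nonzero(m);hull=cv2.convexHull(np.c_[xs+x0,ys+y0]);print("side grip hull",hull[:,0].tolist())
```

```text
21.231677852935483 [ 0.57675943 -0.0891712 ] al [-0.06757293 -0.0644807   0.04917427  0.05085394] lat [-0.03043464 -0.02919354  0.02862898  0.03009084]
20.87388414151563 [ 0.57985244 -0.08792583] al [-0.05929569 -0.0578671   0.0459902   0.04737851] lat [-0.03034215 -0.02901889  0.02868132  0.03006776]
20.87388414151563 [ 0.57985244 -0.08792583] al [-0.05929569 -0.0578671   0.0459902   0.04737851] lat [-0.03034215 -0.02901889  0.02868132  0.03006776]
-0.056 18 [-0.0094  0.0092 -0.0001  0.0001]
-0.048 19 [-0.0097  0.0105  0.0004  0.0007]
-0.04 20 [-0.0091  0.0102  0.0006  0.0007]
-0.032 19 [-0.0094  0.0108  0.0007  0.0004]
-0.024 27 [-0.0174  0.017  -0.0002 -0.    ]
-0.016 42 [-0.0233  0.0232 -0.     -0.0008]
-0.008 48 [-0.0264  0.0277  0.0006  0.0002]
0.0 42 [-0.0296  0.0301  0.0003 -0.0003]
0.008 43 [-0.0289  0.029   0.0001  0.0005]
0.016 41 [-0.0293  0.0287 -0.0003 -0.0014]
0.024 40 [-0.0303  0.0294 -0.0005  0.0004]
0.032 38 [-0.0297  0.029  -0.0003 -0.0013]
0.04 32 [-0.0273  0.0287  0.0007  0.0017]
0.048 12 [-0.0239  0.0266  0.0014  0.0014]
side grip hull [[271, 232], [264, 239], [263, 239], [260, 238], [260, 222], [263, 219], [266, 217], [269, 217], [270, 218], [271, 231]]
```

```bash
cat >> h.py <<'E'
from scipy.spatial.transform import Rotation as Ro
def delta(p,yaw,sgn=None):
    """tool down, tool x across spacer axis at yaw; p = target TCP"""
    s=sensors.state();R=Ro.from_quat(s["tool_rot"])
    best=None
    for k in(1,-1):
        y=np.array([0,0,-1.]);x=k*np.array([-np.sin(yaw),np.cos(yaw),0]);z=np.cross(x,y)
        T=Ro.from_matrix(np.c_[x,y,z]);r=(R.inv()*T).as_rotvec(degrees=True)
        if best is None or np.linalg.norm(r)<np.linalg.norm(best):best=r
    d=R.inv().apply(np.asarray(p)-s["position"])*100
    print("t",s["time_s"],"pos",np.round(s["position"],4),"F",np.round(s["force"],2),"gap",round(s["finger_gap"],3))
    print("delta cm",np.round(d,2),"rot deg",np.round(best,2))
E
python3 - <<'E'
from h import *
t=cv2.imread("pics/top0.png"); s=cv2.imread("pics/side0.png")
yaw=np.radians(20.9);a=np.array([np.cos(yaw),np.sin(yaw)]);b=np.array([-a[1],a[0]])
B=np.array([.580,-.088]);post=np.array([.6204,.129])
pts=[]
for u,v,z in [(-117,8,50),(-83,8,50),(-83,-8,50),(-117,-8,50),(-117,8,0),(-117,-8,0),(46,28,2),(46,-28,2),(0,0,0),(46,12,2),(46,-12,2)]:
    pts.append([*(B+a*u/1e3+b*v/1e3),z/1e3])
for k in np.linspace(0,2*np.pi,24,endpoint=False): pts.append([*(post+.07*np.array([np.cos(k),np.sin(k)])),.018])
pts.append([*post,.018])
out=[]
for n,im,(x0,y0,x1,y1) in(("top",t,(180,130,310,225)),("side",s,(215,150,315,245))):
    f=5 if n=="side" else 4.5
    o=cv2.resize(im[y0:y1,x0:x1],None,fx=f,fy=f,interpolation=cv2.INTER_CUBIC)
    for p in pts:
        q=((proj(n,p)-[x0,y0]+.5)*f).astype(int);cv2.circle(o,tuple(map(int,q)),2,(0,255,0),-1)
    cv2.imwrite(f"pics/ov_{n}.png",o)
delta([*(B-a*.1),.15],yaw)
print(B-a*.1, Ro.from_quat(sensors.state()["tool_rot"]).as_matrix().round(3))
E
```

```text
t 0.1 pos [0.2327 0.5525 0.2177] F [ 0.61 -0.96 -0.02] gap 1.006
delta cm [-52.44   6.85 -49.65] rot deg [-4.000e-02 -4.375e+01 -9.000e-02]
[ 0.48657955 -0.1236738 ] [[ 0.388 -0.001 -0.922]
 [ 0.922 -0.001  0.388]
 [-0.002 -1.     0.   ]]
```

View pics/ov_top.png

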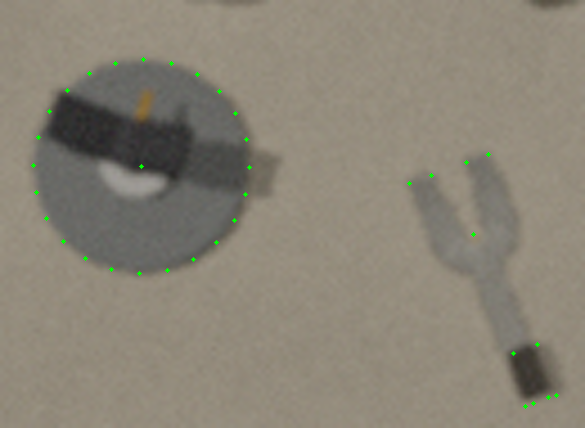

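View pics/ov_side.png

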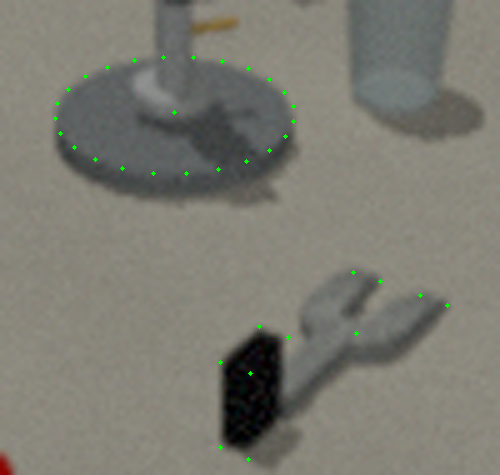

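Request:
arm_command(deltas="-52.4 2 -49.6 0 -43.7 0 100; -52.4 2 -49.6 0 -43.7 0 100; -52.4 2 -49.6 0 -43.7 0 100; -52.4 2 -49.6 0 -43.7 0 100; -52.4 2 -49.6 0 -43.7 0 100")

```text
time_s: 0.6
position: [0.3164, 0.3302, 0.2118]
tool_rot: [-0.416, -0.571, 0.573, 0.415]
force: [0.1, -0.5, 0.9]
finger_gap: 0.999
```

```bash
python3 -c "
from h import *
delta([.4875,-.1236,.15],np.radians(20.9))"
```

```text
t 0.6 pos [0.3164 0.3302 0.2118] F [ 0.1  -0.46  0.93] gap 0.999
delta cm [-48.43   6.24  -2.23] rot deg [-0.1  -2.87 -0.08]
```

Request:
arm_command(deltas="-48.4 4 -2.2 0 -2.9 0 100; -48.4 4 -2.2 0 -2.9 0 100; -48.4 4 -2.2 0 -2.9 0 100; -48.4 4 -2.2 0 -2.9 0 100; -48.4 4 -2.2 0 -2.9 0 100")

```text
time_s: 1.1
position: [0.4039, 0.0969, 0.1916]
tool_rot: [-0.401, -0.582, 0.583, 0.401]
force: [1.2, -0.3, 0.5]
finger_gap: 1.004
```

```bash
python3 -c "
from h import *
delta([.4875,-.1236,.15],np.radians(20.9))"
```

```text
t 1.1 pos [0.4039 0.0969 0.1916] F [ 1.18 -0.35  0.49] gap 1.004
delta cm [-23.57   4.19   0.07] rot deg [-0.08  0.04 -0.08]
```

Request:
arm_command(deltas="-23.5 4.1 0 0 0 0 100; -23.5 4.1 0 0 0 0 100; -23.5 4.1 0 0 0 0 100; -23.5 4.1 0 0 0 0 100; -23.5 4.1 0 0 0 0 100")

```text
time_s: 1.6
position: [0.4879, -0.1253, 0.1501]
tool_rot: [-0.401, -0.582, 0.583, 0.401]
force: [0.8, 0.3, 0.1]
finger_gap: 1.0
```

```bash
python3 -c "
from h import *
delta([.4875,-.1236,.011],np.radians(20.9))"
```

```text
t 1.6 pos [ 0.4879 -0.1253  0.1501] F [0.84 0.26 0.12] gap 1.0
delta cm [ 0.19 13.9  -0.05] rot deg [-0.11 -0.03 -0.07]
```

Request:
arm_command(deltas="0.2 4 0 0 0 0 100; 0.2 8 0 0 0 0 100; 0.2 11 0 0 0 0 100; 0.2 13 0 0 0 0 100; 0.2 13.8 0 0 0 0 100")

```text
time_s: 2.1
position: [0.4846, -0.1229, 0.0091]
tool_rot: [-0.399, -0.581, 0.583, 0.403]
force: [0.5, -0.3, 0.5]
finger_gap: 1.004
```

Request:
arm_command(deltas="0 0 0 0 0 0 10; 0 0 0 0 0 0 5; 0 0 0 0 0 0 5; 0 0 0 0 0 0 5; 0 0 0 0 0 0 5", force=20)

```text
time_s: 2.6
position: [0.4854, -0.1232, 0.01]
tool_rot: [-0.4, -0.581, 0.583, 0.402]
force: [-0.6, -0.3, 0.1]
finger_gap: 0.622
```

Request:
arm_command(deltas="0 0 0 0 0 0 5; 0 0 0 0 0 0 5; 0 0 0 0 0 0 5; 0 0 0 0 0 0 5; 0 0 0 0 0 0 5", force=40)

```text
time_s: 3.1
position: [0.4853, -0.1232, 0.01]
tool_rot: [-0.4, -0.581, 0.583, 0.402]
force: [0.0, 0.4, -0.2]
finger_gap: 0.187
```

Request:
arm_command(deltas="0 0 0 0 0 0 5; 0 0 0 0 0 0 5; 0 0 0 0 0 0 5; 0 0 0 0 0 0 5; 0 0 0 0 0 0 5")

```text
time_s: 3.6
position: [0.4854, -0.1232, 0.01]
tool_rot: [-0.4, -0.581, 0.583, 0.402]
force: [-0.6, -0.9, 0.4]
finger_gap: 0.168
```

```bash
python3 -c "
from h import *
delta([.4854,-.1232,.08],np.radians(20.9))"
```

```text
t 3.6 pos [ 0.4854 -0.1232  0.01  ] F [-0.56 -0.86  0.41] gap 0.168
delta cm [ 0.   -7.    0.03] rot deg [-0.25 -0.04  0.06]
```

Request:
arm_command(deltas="0 -1 0 0 0 0 5; 0 -3 0 -0.2 0 0 5; 0 -5 0 -0.2 0 0 5; 0 -7 0 -0.2 0 0 5; 0 -7 0 -0.2 0 0 5")

```text
time_s: 4.1
position: [0.4879, -0.1239, 0.0835]
tool_rot: [0.403, 0.583, -0.582, -0.4]
force: [1.0, -0.6, -1.3]
finger_gap: 0.17
```

```bash
python3 -c "
from h import *
y=np.radians(12);d=np.array([np.cos(y),np.sin(y)])
delta([*(np.array([.6203,.1285])-.190*d),.07],y)"
```

```text
t 4.1 pos [ 0.4879 -0.1239  0.0835] F [ 1.04 -0.63 -1.29] gap 0.17
delta cm [21.8   1.3  -2.59] rot deg [ 0.2   8.86 -0.13]
```

Request:
arm_command(deltas="4 0 0 0 2 0 5; 9 0.4 -1.2 0 4 0 5; 14 0.8 -2 0.2 6 0 5; 18.5 1.2 -2.6 0.2 8 0 5; 21.8 1.3 -2.6 0.2 8.9 0 5")

```text
time_s: 4.6
position: [0.4327, 0.0915, 0.0686]
tool_rot: [-0.445, -0.549, 0.55, 0.445]
force: [0.2, 0.4, -1.6]
finger_gap: 0.169
```

Run:
```python
from h import *
y=np.radians(12);d=np.array([np.cos(y),np.sin(y)])
delta([*(np.array([.6203,.1285])-.190*d),.07],y)
for n,(x0,y0,x1,y1) in(("top",(180,130,310,230)),("side",(180,130,300,220))):
    im=eyes.get_image(n);cv2.imwrite(f"pics/{n}1.png",im[:,:,::-1])
    cv2.imwrite(f"pics/{n}1c.png",cv2.resize(im[y0:y1,x0:x1,::-1],None,fx=5,fy=5,interpolation=cv2.INTER_CUBIC))
delta([*(np.array([.6203,.1285])-.190*d),.07],y)
```

```text
t 4.6 pos [0.4327 0.0915 0.0686] F [ 0.23  0.38 -1.63] gap 0.169
delta cm [-0.28 -0.14 -0.12] rot deg [-0.1  -0.05 -0.08]
t 4.7 pos [0.432  0.0922 0.0685] F [-0.55 -0.1  -2.14] gap 0.169
delta cm [-0.37 -0.15 -0.17] rot deg [-0.15  0.17 -0.04]
```

View pics/top1c.png

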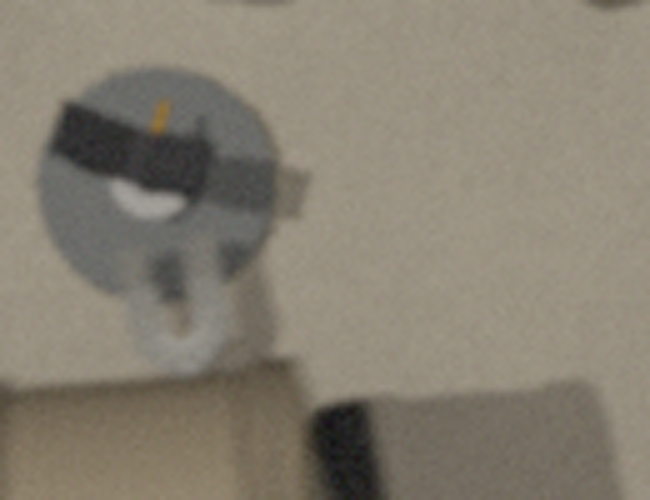

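View pics/side1c.png

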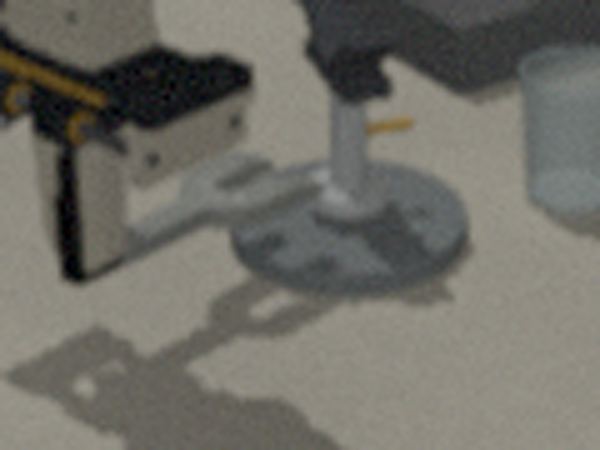

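```bash
cat >> h.py <<'E'
def overlay(k,L=.101,dl=0.,dyaw=0.):
    s=sensors.state();R=Ro.from_quat(s["tool_rot"]).as_matrix();z=R[:,2]
    f=z if z[0]>0 else -z
    yaw=np.arctan2(f[1],f[0])+dyaw;a=np.array([np.cos(yaw),np.sin(yaw)]);b=np.array([-a[1],a[0]])
    B=s["position"][:2]+a*L+b*dl;zu=s["position"][2]-.010
    r=B-np.array([.6203,.1285]);print("yaw",np.degrees(yaw),"pitch",np.degrees(np.arcsin(f[2])),"bore-post along",r@a*1e3,"lat",r@b*1e3,"under z",zu,"F along",s["force"][:2]@a,"lat",s["force"][:2]@b,"z",s["force"][2])
    P=[[*(B+a*u/1e3+b*v/1e3),zu+w/1e3] for u,v,w in [(46,28,5),(46,12,5),(46,-12,5),(46,-28,5),(0,28,13),(0,-28,13),(-8.5,0,13),(22,8.5,13),(22,-8.5,13),(22,28,13),(22,-28,13)]]
    for n,(x0,y0,x1,y1) in(("top",(180,130,260,220)),("side",(200,130,300,200))):
        im=eyes.get_image(n)[:,:,::-1];o=cv2.resize(im[y0:y1,x0:x1],None,fx=6,fy=6,interpolation=cv2.INTER_CUBIC)
        for p in P: cv2.circle(o,tuple(int(c) for c in (proj(n,p)-[x0,y0]+.5)*6),2,(0,255,0),-1)
        cv2.imwrite(f"pics/{n}{k}.png",o)
E
python3 -c "
from h import *
overlay('2')"
```

```text
yaw 12.173767830174006 pitch -0.14689554494298676 bore-post along -90.70185311039585 lat 4.2607885290086775 under z 0.05845738920390738 F along -0.5582241027574787 lat 0.016363667777433782 z -2.141062523809186
```

View pics/top2.png

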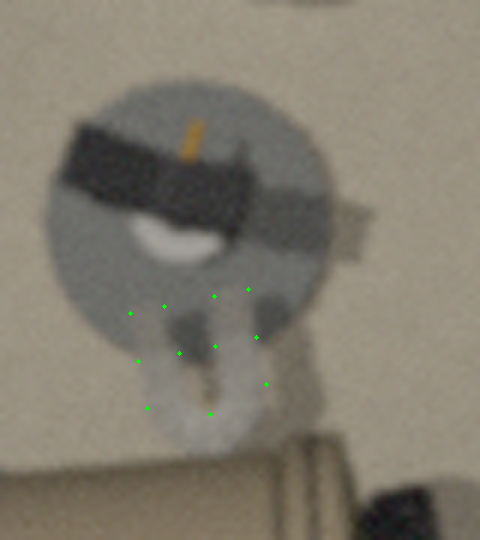

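View pics/side2.png

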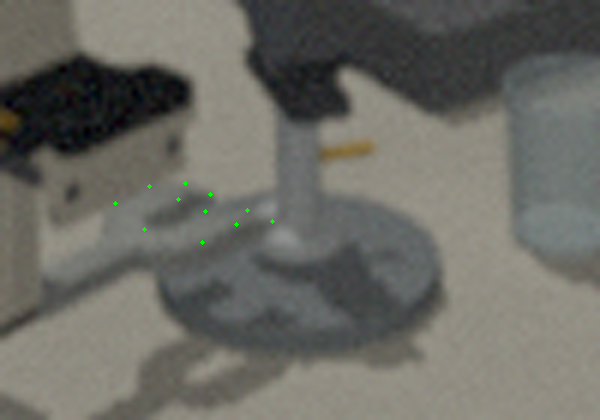

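Request:
arm_command(deltas="-0.3 1 -0.3 0 0 0 5; -0.3 2 -0.6 0 0 0 5; -0.3 3 -0.6 0 0 0 5; -0.3 3.6 -0.6 0 0 0 5; -0.3 3.6 -0.6 0 0 0 5")

```text
time_s: 5.3
position: [0.4391, 0.0871, 0.0315]
tool_rot: [-0.444, -0.548, 0.551, 0.445]
force: [-0.3, 0.1, -1.8]
finger_gap: 0.172
```

```bash
python3 -c "
from h import *
overlay('3')"
```

```text
yaw 12.060872957118038 pitch -0.23576811816728144 bore-post along -84.88656893192199 lat -2.6012257946340376 under z 0.021513209152640378 F along -0.2328124357421388 lat 0.18557810989018808 z -1.836461652560538
```

View pics/top3.png

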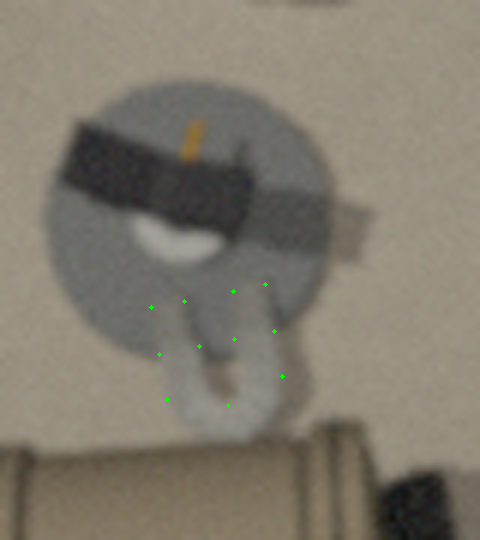

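View pics/side3.png

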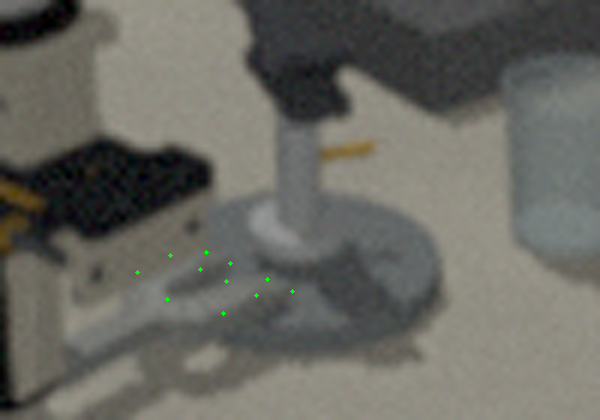

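Request:
arm_command(deltas="0.1 0 0 0 0 0 5; 0.2 0 0 0 0 0 5; 0.36 0.1 0 0 0 0 5; 0.36 0.2 0 0 0 0 5; 0.36 0.2 0 0 0 0 5")

```text
time_s: 5.9
position: [0.4393, 0.0911, 0.0309]
tool_rot: [-0.445, -0.549, 0.551, 0.444]
force: [0.5, 0.3, -2.0]
finger_gap: 0.169
```

Request:
arm_command(deltas="0 0.05 0 0.2 0 0 5; 0 0.05 0 0.2 0 0 5; 0 0.05 0 0.2 0 0 5; 0 0.05 0 0.2 0 0 5; 0 0.05 0 0.2 0 0 5")

```text
time_s: 6.4
position: [0.4393, 0.0911, 0.0304]
tool_rot: [-0.444, -0.548, 0.552, 0.445]
force: [-0.0, -0.1, -1.5]
finger_gap: 0.17
```

```bash
python3 -c "
from h import *
overlay('4')"
```

```text
yaw 12.10003997350708 pitch -0.29455506047281665 bore-post along -83.79406064464806 lat 1.3201424948698655 under z 0.020403998253621075 F along -0.024372034647330766 lat -0.05493382241981391 z -1.4649663794436962
```

View pics/top4.png

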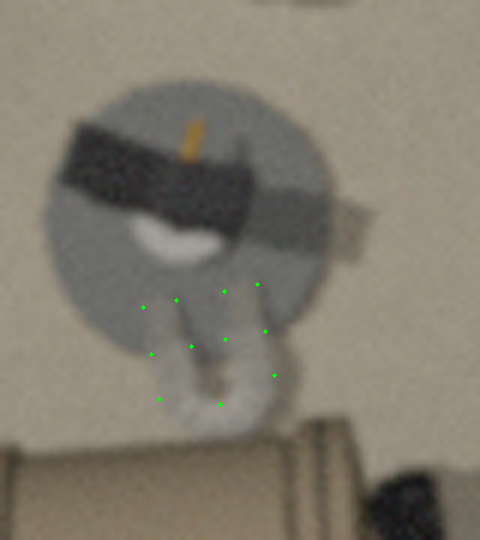

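View pics/side4.png

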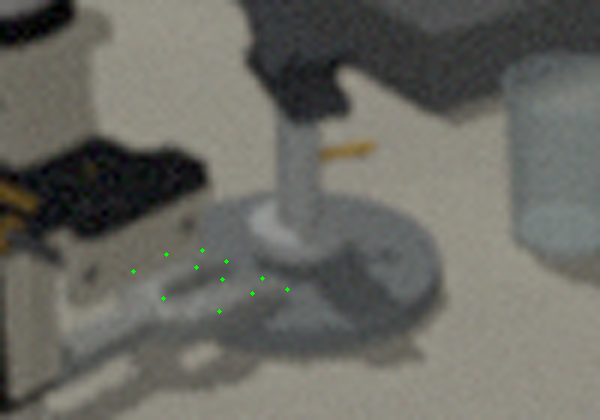

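Request:
arm_command(deltas="0 0.1 0 -0.2 0 0 5; 0 0.15 0 -0.3 0 0 5; 0 0.15 0 -0.3 0 0 5; 0 0.2 0 -0.3 0 0 5; 0 0.2 0 -0.3 0 0 5")

```text
time_s: 7.0
position: [0.4392, 0.091, 0.0283]
tool_rot: [-0.445, -0.549, 0.551, 0.444]
force: [-0.2, -0.5, -0.9]
finger_gap: 0.17
```

Request:
arm_command(deltas="0 0 0 0 0 0 5; 0 0.03 0 0 0 0 5; 0 0.03 0 0 0 0 5; 0 0.03 0 0 0 0 5; 0 0.03 0 0 0 0 5")

```text
time_s: 7.5
position: [0.4393, 0.091, 0.0281]
tool_rot: [-0.445, -0.549, 0.55, 0.444]
force: [-0.0, 0.4, -1.2]
finger_gap: 0.173
```

```bash
python3 -c "
from h import *
overlay('5')"
```

```text
yaw 12.102111521680769 pitch 0.002559481358425715 bore-post along -83.82786734042381 lat 1.3147105249230218 under z 0.018070993682406125 F along 0.06469086240381823 lat 0.43902045579762156 z -1.163046971577114
```

Request:
arm_command(deltas="0 0.02 0 0.1 0 0 5; 0 0.03 0 0.25 0 0 5; 0 0.03 0 0.25 0 0 5; 0 0.03 0 0.25 0 0 5; 0 0.03 0 0.25 0 0 5")

```text
time_s: 8.1
position: [0.4395, 0.0911, 0.0279]
tool_rot: [-0.444, -0.548, 0.552, 0.445]
force: [0.2, 0.1, -0.5]
finger_gap: 0.171
```

Request:
arm_command(deltas="0 0.03 0 0 0 0 5; 0 0.05 0 0 0 0 5; 0 0.05 0 0 0 0 5; 0 0.05 0 0 0 0 5; 0 0.05 0 0 0 0 5")

```text
time_s: 8.6
position: [0.4398, 0.0911, 0.0276]
tool_rot: [-0.444, -0.548, 0.551, 0.445]
force: [0.7, 0.4, 1.2]
finger_gap: 0.165
```

```bash
python3 -c "
from h import *
overlay('6')"
```

```text
yaw 12.103912071295811 pitch -0.18665059057506506 bore-post along -83.30684348676725 lat 1.3070254180087852 under z 0.017648617519846567 F along 0.739050460786919 lat 0.29497245720298426 z 1.2384752584756265
```

View pics/side6.png

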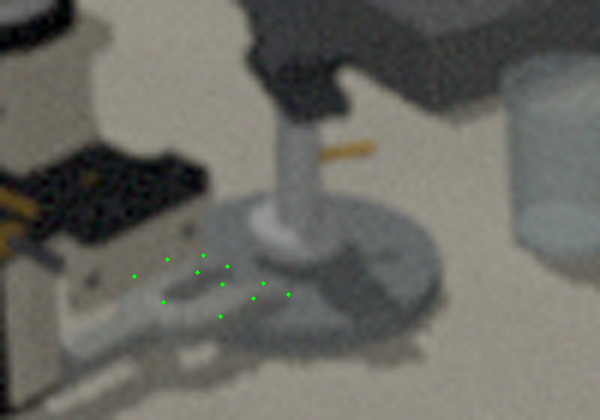

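View pics/top6.png

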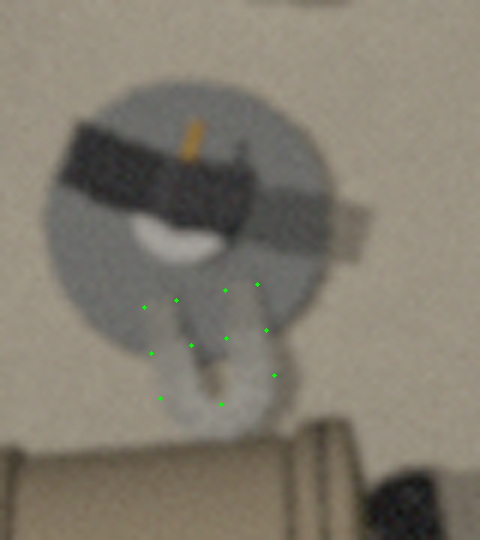

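Request:
arm_command(deltas="0 0 -0.3 0 0 0 5; 0 0 -0.6 0 0 0 5; 0 0 -0.9 0 0 0 5; 0 0 -1.2 0 0 0 5; 0 0 -1.4 0 0 0 5")

```text
time_s: 9.2
position: [0.4539, 0.0941, 0.0276]
tool_rot: [-0.444, -0.548, 0.551, 0.445]
force: [-1.0, 0.7, 3.1]
finger_gap: 0.169
```

```bash
python3 -c "
from h import *
overlay('7')"
```

```text
yaw 12.100348952986696 pitch -0.18349349103445772 bore-post along -68.9409752291439 lat 1.279010461397639 under z 0.01760393970133836 F along -0.8022830044612691 lat 0.9119151152334186 z 3.0991641543051984
```

View pics/top7.png

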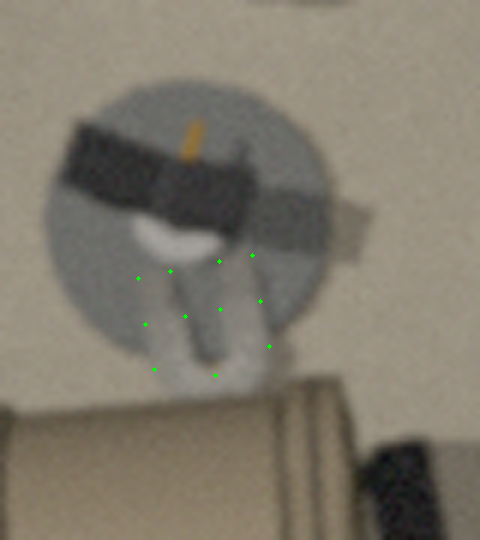

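View pics/side7.png

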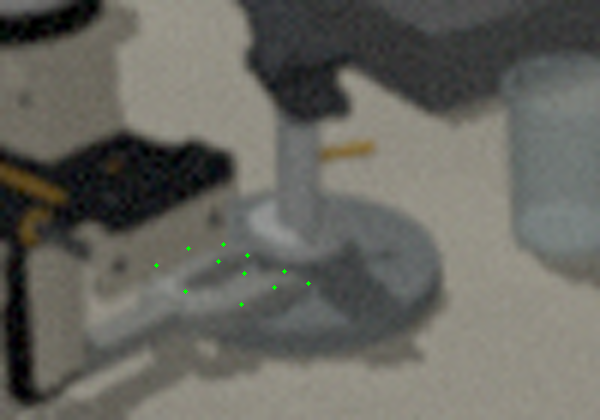

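Run:
```python
from h import *
im=eyes.get_image("side");g=cv2.GaussianBlur(im,(0,0),.6).astype(int)
for r in (152,154,156,158,160): print(r,g[r,240:262].sum(1))
for z in(.06,.08,.1):print(z,proj("side",[.6203,.1285,z]),proj("side",[.6203,.1315,z]))
im=eyes.get_image("top");g=cv2.GaussianBlur(im,(0,0),.6).astype(int)
for r in (167,168,169,170,171,172): print(r,g[r,196:224].sum(1))
for z in(.025,.035):
  for o in((-.024,0),(0,.024),(0,-.024)):print(z,o,proj("top",[.6203+o[0],.1285+o[1],z]))
```

```text
152 [420 413 416 419 412 382 323 314 319 323 323 317 330 368 409 417 415 411
 407 409 405 402]
154 [413 415 417 419 416 382 325 315 327 335 333 319 319 329 346 350 347 340
 331 326 321 332]
156 [407 420 416 418 412 385 331 321 330 329 330 318 306 297 307 325 345 353
 354 359 365 377]
158 [397 417 417 419 415 384 335 316 320 329 325 317 317 349 394 406 413 412
 408 410 408 413]
160 [400 415 413 410 407 381 339 325 322 329 331 320 320 354 392 409 413 418
 415 417 415 415]
0.06 [249.4342032  159.33531143] [248.82956918 158.94429207]
0.08 [249.39280397 153.08464955] [248.78290288 152.70067632]
0.1 [249.35066619 146.72247734] [248.73540546 146.34586466]
167 [326 323 320 325 327 349 400 438 439 417 380 326 265 211 188 185 190 183
 175 165 164 151 145 155 178 200 219 221]
168 [323 322 321 326 330 351 393 440 460 458 439 401 359 320 303 296 294 283
 265 236 213 169 151 163 197 221 230 231]
169 [326 322 322 325 324 336 369 423 455 465 466 449 432 414 403 403 403 399
 382 345 290 214 181 192 222 244 237 233]
170 [327 326 320 321 325 331 351 392 428 456 470 469 463 458 456 462 458 451
 439 405 340 260 227 241 262 277 264 256]
171 [324 325 320 319 325 323 334 359 392 429 455 465 467 469 470 472 465 452
 434 394 338 286 267 284 304 306 294 289]
172 [325 329 324 321 324 324 326 335 355 385 419 432 444 447 447 447 436 414
 381 343 310 296 303 319 334 323 309 306]
0.025 (-0.024, 0) [210.73248499 174.28823789]
0.025 (0, 0.024) [202.62971661 166.00646322]
0.025 (0, -0.024) [219.15357308 166.17959237]
0.035 (-0.024, 0) [210.37819691 173.82662307]
0.035 (0, 0.024) [202.21061555 165.47876812]
0.035 (0, -0.024) [218.86786667 165.6533456 ]
```

Request:
arm_command(deltas="0.05 0 -0.2 0 0 0 5; 0.1 0 -0.4 0 0 0 5; 0.1 0 -0.6 0 0 0 5; 0.1 0 -0.8 0 0 0 5; 0.1 0 -1.0 0 0 0 5")

```text
time_s: 9.9
position: [0.4635, 0.0972, 0.0276]
tool_rot: [-0.445, -0.549, 0.551, 0.444]
force: [-2.1, -0.1, 4.2]
finger_gap: 0.174
```

Request:
arm_command(deltas="0 0 -0.1 0 0 0 5; 0 0 -0.2 0 0 0 5; 0 0 -0.3 0 0 0 5; 0 0 -0.4 0 0 0 5; 0 0 -0.5 0 0 0 5")

```text
time_s: 10.4
position: [0.4679, 0.0981, 0.0277]
tool_rot: [-0.444, -0.548, 0.552, 0.445]
force: [-5.3, -1.5, 8.7]
finger_gap: 0.169
```

```bash
python3 -c "
from h import *
overlay('8')"
```

```text
yaw 12.094406807564269 pitch -0.24719377665532097 bore-post along -54.42961230868224 lat 2.233315901252545 under z 0.017687368715809844 F along -5.529371185505446 lat -0.39277764878974386 z 8.684374956425469
```

View pics/side8.png

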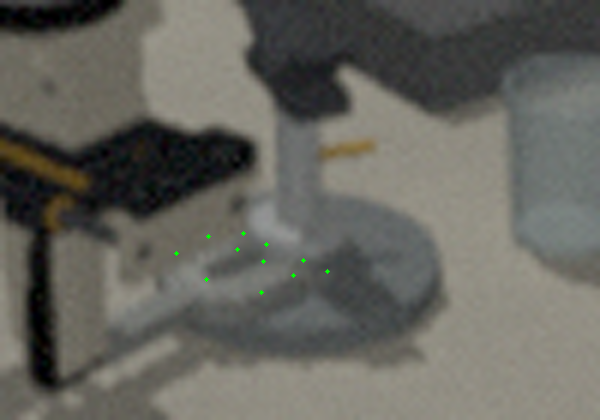

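Request:
arm_command(deltas="0 -0.02 -0.1 0 0 0 5; 0 -0.03 -0.2 0 0 0 5; 0 -0.03 -0.3 0 0 0 5; 0 -0.03 -0.4 0 0 0 5; 0 -0.03 -0.5 0 0 0 5")

```text
time_s: 11.0
position: [0.4723, 0.099, 0.0279]
tool_rot: [-0.444, -0.548, 0.552, 0.445]
force: [-6.2, -1.2, 7.4]
finger_gap: 0.166
```

Request:
arm_command(deltas="0 -0.02 -0.1 0 0 0 5; 0 -0.02 -0.2 0 0 0 5; 0 -0.02 -0.3 0 0 0 5; 0 -0.02 -0.4 0 0 0 5; 0 -0.02 -0.5 0 0 0 5")

```text
time_s: 11.5
position: [0.4764, 0.0998, 0.0279]
tool_rot: [-0.444, -0.547, 0.552, 0.446]
force: [-5.3, -2.0, 6.8]
finger_gap: 0.172
```

```bash
python3 -c "
from h import *
overlay('9')"
```

```text
yaw 12.069007891380462 pitch -0.42630603528888655 bore-post along -45.703544918461596 lat 2.0637841589632937 under z 0.017905075133570897 F along -5.587052645821428 lat -0.8487834894262404 z 6.757334638896026
```

View pics/side9.png

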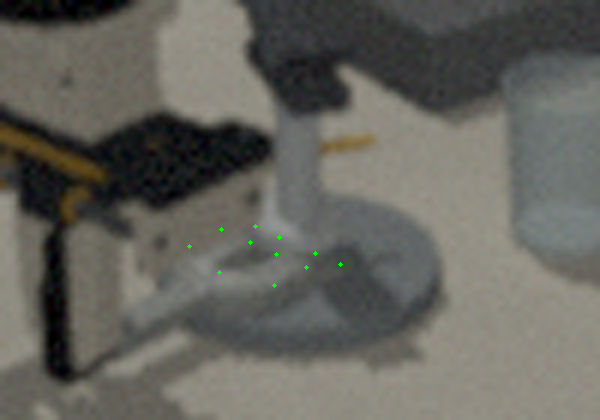

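View pics/top9.png

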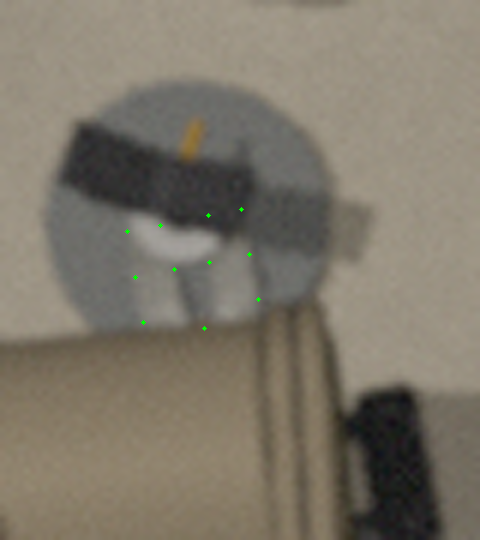

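Request:
arm_command(deltas="0 -0.02 -0.1 0 0 0 5; 0 -0.02 -0.2 0 0 0 5; 0 -0.02 -0.3 0 0 0 5; 0 -0.02 -0.4 0 0 0 5; 0 -0.02 -0.5 0 0 0 5")

```text
time_s: 12.1
position: [0.4806, 0.1007, 0.0279]
tool_rot: [-0.443, -0.547, 0.553, 0.446]
force: [-3.9, -2.0, 5.3]
finger_gap: 0.17
```

Request:
arm_command(deltas="0 -0.02 -0.1 0 0 0 5; 0 -0.02 -0.2 0 0 0 5; 0 -0.02 -0.3 0 0 0 5; 0 -0.02 -0.4 0 0 0 5; 0 -0.02 -0.5 0 0 0 5")

```text
time_s: 12.6
position: [0.4854, 0.1017, 0.0279]
tool_rot: [-0.443, -0.547, 0.553, 0.446]
force: [-3.2, -0.7, 4.5]
finger_gap: 0.167
```

Request:
arm_command(deltas="0 -0.02 -0.1 0 0 0 5; 0 -0.02 -0.2 0 0 0 5; 0 -0.02 -0.3 0 0 0 5; 0 -0.02 -0.4 0 0 0 5; 0 -0.02 -0.5 0 0 0 5")

```text
time_s: 13.1
position: [0.4902, 0.1028, 0.028]
tool_rot: [-0.443, -0.547, 0.553, 0.446]
force: [-2.6, -1.1, 2.5]
finger_gap: 0.17
```

```bash
python3 -c "
from h import *
overlay('10')"
```

```text
yaw 12.061006770667056 pitch -0.5630335047871129 bore-post along -31.56094115432201 lat 2.0384198274605003 under z 0.017962737627125455 F along -2.7645039480894296 lat -0.569213599265809 z 2.4566193813611314
```

View pics/side10.png

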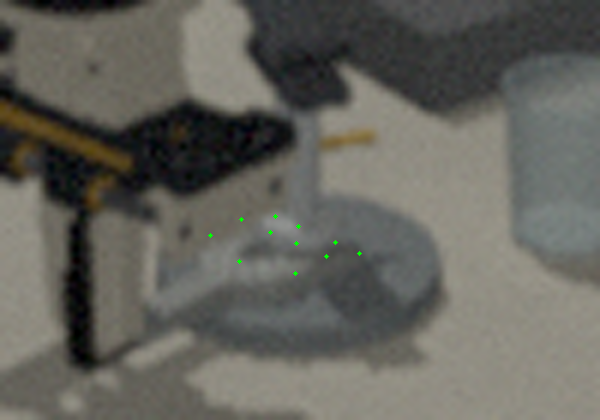

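Request:
arm_command(deltas="0 0 -0.06 0 0 0 5; 0 0 -0.12 0 0 0 5; 0 0 -0.18 0 0 0 5; 0 0 -0.24 0 0 0 5; 0 0 -0.3 0 0 0 5")

```text
time_s: 13.7
position: [0.4934, 0.1035, 0.028]
tool_rot: [-0.443, -0.547, 0.553, 0.446]
force: [-2.1, -1.4, 1.8]
finger_gap: 0.169
```

Request:
arm_command(deltas="0 0 -0.06 0 0 0 5; 0 0 -0.12 0 0 0 5; 0 0 -0.18 0 0 0 5; 0 0 -0.24 0 0 0 5; 0 0 -0.3 0 0 0 5")

```text
time_s: 14.2
position: [0.4964, 0.1041, 0.028]
tool_rot: [-0.443, -0.547, 0.553, 0.446]
force: [-1.7, 0.2, 2.3]
finger_gap: 0.167
```

Request:
arm_command(deltas="0 0 -0.03 0 0 0 5; 0 0 -0.06 0 0 0 5; 0 0 -0.09 0 0 0 5; 0 0 -0.12 0 0 0 5; 0 0 -0.15 0 0 0 5")

```text
time_s: 14.7
position: [0.4979, 0.1044, 0.028]
tool_rot: [-0.443, -0.547, 0.553, 0.446]
force: [-2.2, -0.5, 2.5]
finger_gap: 0.17
```

Request:
arm_command(deltas="0 0 -0.03 0 0 0 5; 0 0 -0.06 0 0 0 5; 0 0 -0.09 0 0 0 5; 0 0 -0.12 0 0 0 5; 0 0 -0.15 0 0 0 5")

```text
time_s: 15.2
position: [0.4994, 0.1047, 0.028]
tool_rot: [-0.443, -0.547, 0.553, 0.446]
force: [-3.5, -0.4, 3.0]
finger_gap: 0.172
```

Request:
arm_command(deltas="0 0 -0.02 0 0 0 5; 0 0 -0.04 0 0 0 5; 0 0 -0.06 0 0 0 5; 0 0 -0.08 0 0 0 5; 0 0 -0.1 0 0 0 5")

```text
time_s: 15.7
position: [0.5003, 0.105, 0.028]
tool_rot: [-0.443, -0.547, 0.553, 0.446]
force: [-3.2, 0.4, 3.8]
finger_gap: 0.172
```

Request:
arm_command(deltas="0 0 -0.02 0 0 0 5; 0 0 -0.04 0 0 0 5; 0 0 -0.06 0 0 0 5; 0 0 -0.08 0 0 0 5; 0 0 -0.1 0 0 0 5")

```text
time_s: 16.2
position: [0.5013, 0.1051, 0.0279]
tool_rot: [-0.443, -0.547, 0.553, 0.446]
force: [-3.2, -0.6, 3.7]
finger_gap: 0.171
```

Request:
arm_command(deltas="0 0 -0.02 0 0 0 5; 0 0 -0.04 0 0 0 5; 0 0 -0.06 0 0 0 5; 0 0 -0.08 0 0 0 5; 0 0 -0.1 0 0 0 5")

```text
time_s: 16.7
position: [0.5023, 0.1054, 0.028]
tool_rot: [-0.443, -0.547, 0.553, 0.446]
force: [-2.5, 0.0, 4.1]
finger_gap: 0.168
```

Request:
arm_command(deltas="0 0 -0.02 0 0 0 5; 0 0 -0.04 0 0 0 5; 0 0 -0.06 0 0 0 5; 0 0 -0.08 0 0 0 5; 0 0 -0.1 0 0 0 5")

```text
time_s: 17.2
position: [0.5033, 0.1056, 0.0279]
tool_rot: [-0.443, -0.547, 0.553, 0.446]
force: [-2.2, -1.1, 3.7]
finger_gap: 0.17
```

Request:
arm_command(deltas="0 0 -0.02 0 0 0 5; 0 0 -0.04 0 0 0 5; 0 0 -0.06 0 0 0 5; 0 0 -0.08 0 0 0 5; 0 0 -0.1 0 0 0 5")

```text
time_s: 17.7
position: [0.5043, 0.1058, 0.0279]
tool_rot: [-0.443, -0.547, 0.553, 0.446]
force: [-3.0, -0.5, 2.9]
finger_gap: 0.172
```

Request:
arm_command(deltas="0 0 -0.02 0 0 0 5; 0 0 -0.04 0 0 0 5; 0 0 -0.06 0 0 0 5; 0 0 -0.08 0 0 0 5; 0 0 -0.1 0 0 0 5")

```text
time_s: 18.2
position: [0.5054, 0.106, 0.028]
tool_rot: [-0.443, -0.547, 0.553, 0.446]
force: [-2.6, -0.4, 4.0]
finger_gap: 0.171
```

Request:
arm_command(deltas="0 0 -0.02 0 0 0 5; 0 0 -0.04 0 0 0 5; 0 0 -0.06 0 0 0 5; 0 0 -0.08 0 0 0 5; 0 0 -0.1 0 0 0 5")

```text
time_s: 18.7
position: [0.5063, 0.1062, 0.0279]
tool_rot: [-0.443, -0.547, 0.553, 0.446]
force: [-2.5, -0.8, 3.0]
finger_gap: 0.172
```

Request:
arm_command(deltas="0 0 -0.02 0 0 0 5; 0 0 -0.04 0 0 0 5; 0 0 -0.06 0 0 0 5; 0 0 -0.08 0 0 0 5; 0 0 -0.1 0 0 0 5")

```text
time_s: 19.2
position: [0.5073, 0.1064, 0.0279]
tool_rot: [-0.443, -0.547, 0.553, 0.446]
force: [-3.4, -1.7, 3.2]
finger_gap: 0.172
```

Request:
arm_command(deltas="0 0 -0.02 0 0 0 5; 0 0 -0.04 0 0 0 5; 0 0 -0.06 0 0 0 5; 0 0 -0.08 0 0 0 5; 0 0 -0.1 0 0 0 5")

```text
time_s: 19.7
position: [0.5083, 0.1066, 0.0279]
tool_rot: [-0.443, -0.547, 0.553, 0.446]
force: [-2.6, -1.4, 3.6]
finger_gap: 0.167
```

Request:
arm_command(deltas="0 0 -0.02 0 0 0 5; 0 0 -0.04 0 0 0 5; 0 0 -0.06 0 0 0 5; 0 0 -0.08 0 0 0 5; 0 0 -0.1 0 0 0 5")

```text
time_s: 20.2
position: [0.5094, 0.1069, 0.028]
tool_rot: [-0.443, -0.547, 0.553, 0.446]
force: [-3.1, 0.6, 3.7]
finger_gap: 0.169
```

Request:
arm_command(deltas="0 0 -0.02 0 0 0 5; 0 0 -0.04 0 0 0 5; 0 0 -0.06 0 0 0 5; 0 0 -0.08 0 0 0 5; 0 0 -0.1 0 0 0 5")

```text
time_s: 20.7
position: [0.5103, 0.1071, 0.0279]
tool_rot: [-0.443, -0.547, 0.553, 0.446]
force: [-2.5, 0.0, 3.8]
finger_gap: 0.169
```

Request:
arm_command(deltas="0 0 -0.02 0 0 0 5; 0 0 -0.04 0 0 0 5; 0 0 -0.06 0 0 0 5; 0 0 -0.08 0 0 0 5; 0 0 -0.1 0 0 0 5")

```text
time_s: 21.2
position: [0.5113, 0.1073, 0.0279]
tool_rot: [-0.443, -0.547, 0.553, 0.446]
force: [-3.2, -1.0, 3.8]
finger_gap: 0.169
```

Request:
arm_command(deltas="0 0 -0.02 0 0 0 5; 0 0 -0.04 0 0 0 5; 0 0 -0.06 0 0 0 5; 0 0 -0.08 0 0 0 5; 0 0 -0.1 0 0 0 5")

```text
time_s: 21.7
position: [0.5123, 0.1075, 0.0279]
tool_rot: [-0.443, -0.547, 0.553, 0.446]
force: [-2.9, -1.0, 3.5]
finger_gap: 0.169
```

Request:
arm_command(deltas="0 0 -0.02 0 0 0 5; 0 0 -0.04 0 0 0 5; 0 0 -0.06 0 0 0 5; 0 0 -0.08 0 0 0 5; 0 0 -0.1 0 0 0 5")

```text
time_s: 22.2
position: [0.5133, 0.1077, 0.0279]
tool_rot: [-0.443, -0.547, 0.553, 0.446]
force: [-3.5, -0.7, 3.7]
finger_gap: 0.175
```

Request:
arm_command(deltas="0 0 -0.02 0 0 0 5; 0 0 -0.04 0 0 0 5; 0 0 -0.06 0 0 0 5; 0 0 -0.08 0 0 0 5; 0 0 -0.1 0 0 0 5")

```text
time_s: 22.7
position: [0.5144, 0.1079, 0.0279]
tool_rot: [-0.443, -0.547, 0.553, 0.446]
force: [-2.5, -0.7, 4.5]
finger_gap: 0.17
```

Request:
arm_command(deltas="0 0 -0.02 0 0 0 5; 0 0 -0.04 0 0 0 5; 0 0 -0.06 0 0 0 5; 0 0 -0.08 0 0 0 5; 0 0 -0.1 0 0 0 5")

```text
time_s: 23.2
position: [0.5153, 0.1081, 0.0279]
tool_rot: [-0.443, -0.547, 0.553, 0.446]
force: [-3.3, -0.7, 3.8]
finger_gap: 0.17
```

Request:
arm_command(deltas="0 0 -0.02 0 0 0 5; 0 0 -0.04 0 0 0 5; 0 0 -0.06 0 0 0 5; 0 0 -0.08 0 0 0 5; 0 0 -0.1 0 0 0 5")

```text
time_s: 23.7
position: [0.5164, 0.1084, 0.0279]
tool_rot: [-0.443, -0.547, 0.553, 0.446]
force: [-2.7, -0.4, 3.9]
finger_gap: 0.171
```

Request:
arm_command(deltas="0 0 -0.02 0 0 0 5; 0 0 -0.04 0 0 0 5; 0 0 -0.06 0 0 0 5; 0 0 -0.08 0 0 0 5; 0 0 -0.1 0 0 0 5")

```text
time_s: 24.2
position: [0.5174, 0.1086, 0.0279]
tool_rot: [-0.443, -0.547, 0.553, 0.446]
force: [-2.7, 0.5, 5.2]
finger_gap: 0.167
```

Request:
arm_command(deltas="0 0 -0.02 0 0 0 5; 0 0 -0.04 0 0 0 5; 0 0 -0.06 0 0 0 5; 0 0 -0.08 0 0 0 5; 0 0 -0.1 0 0 0 5")

```text
time_s: 24.7
position: [0.5184, 0.1088, 0.0279]
tool_rot: [-0.443, -0.547, 0.553, 0.446]
force: [-3.0, -0.9, 3.8]
finger_gap: 0.169
```

```bash
python3 -c "
from h import *
overlay('11')"
```

```text
yaw 12.057556421942587 pitch -0.5297791092646434 bore-post along -2.813110257471533 lat 2.0301631206304673 under z 0.01793116930884451 F along -3.1021497216853886 lat -0.3033870450440758 z 3.7789882742163283
```

View pics/side11.png

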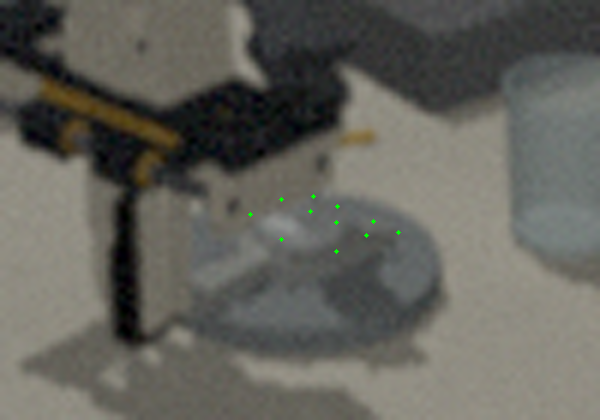

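View pics/top11.png

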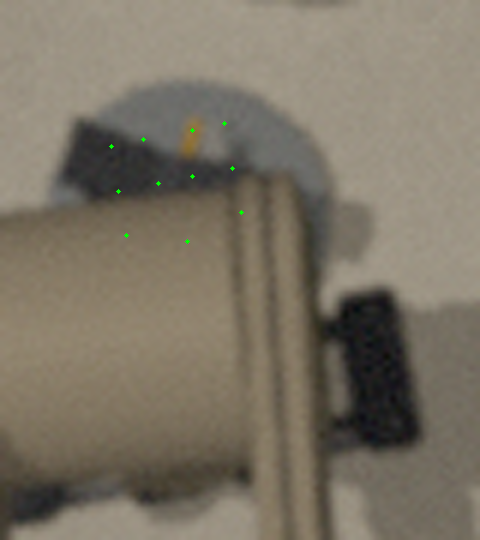

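Request:
arm_command(deltas="0 0 -0.02 0 0 0 5; 0 0 -0.04 0 0 0 5; 0 0 -0.06 0 0 0 5; 0 0 -0.08 0 0 0 5; 0 0 -0.1 0 0 0 5")

```text
time_s: 25.3
position: [0.5192, 0.109, 0.0279]
tool_rot: [-0.443, -0.547, 0.553, 0.446]
force: [-5.6, -0.4, 7.0]
finger_gap: 0.169
```

Request:
arm_command(deltas="0 0 -0.02 0 0 0 5; 0 0 -0.04 0 0 0 5; 0 0 -0.06 0 0 0 5; 0 0 -0.08 0 0 0 5; 0 0 -0.1 0 0 0 5")

```text
time_s: 25.8
position: [0.5193, 0.109, 0.0279]
tool_rot: [-0.443, -0.546, 0.553, 0.447]
force: [-9.8, -2.1, 10.4]
finger_gap: 0.169
```

Request:
arm_command(deltas="0 0 -0.02 0 0 0 5; 0 0 -0.04 0 0 0 5; 0 0 -0.06 0 0 0 5; 0 0 -0.08 0 0 0 5; 0 0 -0.1 0 0 0 5")

```text
time_s: 26.3
position: [0.5193, 0.109, 0.0279]
tool_rot: [-0.442, -0.545, 0.554, 0.447]
force: [-9.6, -2.5, 10.3]
finger_gap: 0.166
```

Request:
arm_command(deltas="0 0 -0.08 0 0 0 5; 0 0 -0.12 0 0 0 5; 0 0 -0.14 0 0 0 5; 0 0 -0.15 0 0 0 5; 0 0 -0.15 0 0 0 5")

```text
time_s: 26.8
position: [0.5193, 0.109, 0.0279]
tool_rot: [-0.442, -0.545, 0.555, 0.448]
force: [-11.1, -2.1, 11.8]
finger_gap: 0.172
```

```bash
python3 -c "
from h import *
overlay('12')"
```

```text
yaw 12.061476839561024 pitch -0.9736590788208696 bore-post along -1.8073067081256007 lat 2.014117949425397 under z 0.017859792207223522 F along -11.253264651380531 lat 0.2311689040481776 z 11.78437357203504
```

Request:
arm_command(deltas="0 0 -0.12 -0.1 0 0 5; 0 0 -0.16 -0.2 0 0 5; 0 0 -0.18 -0.3 0 0 5; 0 0 -0.19 -0.3 0 0 5; 0 0 -0.19 -0.3 0 0 5")

```text
time_s: 27.4
position: [0.5194, 0.109, 0.0278]
tool_rot: [-0.442, -0.545, 0.555, 0.448]
force: [-12.5, -2.2, 14.2]
finger_gap: 0.167
```

```bash
python3 -c "
from h import *
overlay('13')"
```

```text
yaw 12.065995427134798 pitch -0.9028087940161952 bore-post along -1.7324217125369836 lat 2.0281732259422514 under z 0.01781773178509124 F along -12.667565024378245 lat 0.44559918811015253 z 14.195886175969447
```

Request:
arm_command(deltas="0 -0.03 -0.15 0 0 0 5; 0 -0.05 -0.2 0 0 0 5; 0 -0.05 -0.22 0 0 0 5; 0 -0.05 -0.23 0 0 0 5; 0 -0.05 -0.23 0 0 0 5")

```text
time_s: 28.0
position: [0.5194, 0.109, 0.0278]
tool_rot: [-0.441, -0.544, 0.556, 0.449]
force: [-13.8, -3.5, 12.3]
finger_gap: 0.172
```

```bash
python3 -c "
from h import *
overlay('14')"
```

```text
yaw 12.070893614447778 pitch -1.1892503211491419 bore-post along -1.7554612165789296 lat 2.0795967754684797 under z 0.017799362807116872 F along -14.235130278963606 lat -0.502605907575522 z 12.318992640586535
```

Request:
arm_command(deltas="0 -0.05 -0.2 0 0 0 5; 0 -0.1 -0.24 0 0 0 5; 0 -0.1 -0.26 0 0 0 5; 0 -0.1 -0.26 0 0 0 5; 0 -0.1 -0.26 0 0 0 5")

```text
time_s: 28.6
position: [0.5194, 0.109, 0.0278]
tool_rot: [-0.439, -0.542, 0.557, 0.45]
force: [-12.1, -3.2, 8.8]
finger_gap: 0.168
```

```bash
python3 -c "
from h import *
overlay('15')"
```

```text
yaw 12.068929110716324 pitch -1.5000366475865474 bore-post along -1.7293568144805453 lat 2.048448166375784 under z 0.017782572473012008 F along -12.469381541589375 lat -0.6063368775819825 z 8.82780044890498
```

View pics/side15.png

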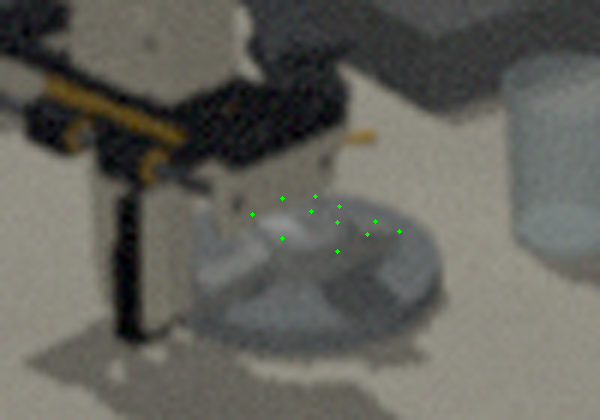

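Request:
arm_command(deltas="0 -0.04 -0.18 -0.2 0 0 5; 0 -0.07 -0.23 -0.4 0 0 5; 0 -0.07 -0.25 -0.6 0 0 5; 0 -0.07 -0.25 -0.6 0 0 5; 0 -0.07 -0.25 -0.6 0 0 5")

```text
time_s: 29.2
position: [0.5195, 0.1091, 0.0277]
tool_rot: [-0.441, -0.544, 0.556, 0.449]
force: [-10.9, -2.4, 9.9]
finger_gap: 0.175
```

```bash
python3 -c "
from h import *
overlay('16')"
```

```text
yaw 12.074655575392145 pitch -1.1939559258542918 bore-post along -1.596494777570329 lat 2.0891817755933273 under z 0.01771773260225111 F along -11.143899337650494 lat -0.06978492555270836 z 9.926960108266377
```

Request:
arm_command(deltas="0 -0.03 -0.2 0 0 0 5; 0 -0.03 -0.25 0 0 0 5; 0 -0.03 -0.28 0 0 0 5; 0 -0.03 -0.28 0 0 0 5; 0 -0.03 -0.28 0 0 0 5", force=55)

```text
time_s: 29.8
position: [0.5195, 0.109, 0.0278]
tool_rot: [-0.439, -0.542, 0.558, 0.45]
force: [-17.9, -4.3, 16.5]
finger_gap: 0.17
```

```bash
python3 -c "
from h import *
overlay('17')"
```

```text
yaw 12.079705375033063 pitch -1.5444348836419932 bore-post along -1.601497774388894 lat 2.038140527542894 under z 0.017757915449648984 F along -18.391897838296575 lat -0.4149832728512464 z 16.450896457505657
```

Request:
arm_command(deltas="0 0 -0.15 0 0 0 5; 0 0 -0.08 0 0 0 5; 0 0 0 0 0 0 5; 0 0 0.02 0 0 0 5; 0 0 0.02 0 0 0 5")

```text
time_s: 30.4
position: [0.5192, 0.109, 0.0278]
tool_rot: [-0.439, -0.542, 0.558, 0.45]
force: [-3.2, -1.5, 5.5]
finger_gap: 0.171
```

Request:
arm_command(deltas="0 0 0 0 0 0 5; 0 0 0 0 0 0 25; 0 0 0 0 0 0 40; 0 0 0 0 0 0 60; 0 0 0 0 0 0 60", force=10)

```text
time_s: 30.9
position: [0.5192, 0.109, 0.0275]
tool_rot: [-0.439, -0.542, 0.558, 0.45]
force: [-0.3, -0.0, -0.9]
finger_gap: 0.453
```

Request:
arm_command(deltas="0 0 0 0 0 0 80; 0 0 0 0 0 0 80; 0 0 0 0 0 0 80; 0 0 0 0 0 0 80; 0 0 0 0 0 0 80")

```text
time_s: 31.4
position: [0.5192, 0.109, 0.0276]
tool_rot: [-0.439, -0.542, 0.558, 0.45]
force: [-0.7, -0.9, -0.0]
finger_gap: 0.799
```

```bash
python3 -c "
from h import *
overlay('18')"
```

```text
yaw 12.079501181204371 pitch -1.565866505043026 bore-post along -1.9581058556480133 lat 2.0458847853456303 under z 0.01758450389564118 F along -0.8329199760038061 lat -0.6947297718189457 z -0.005797690339265889
```

View pics/side18.png

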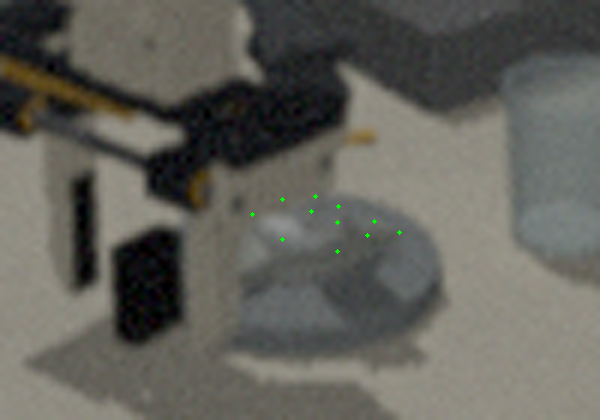

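Request:
arm_command(deltas="0 -1.5 0 0 0 0 80; 0 -3.5 0 0 0 0 80; 0 -6 0.3 0 0 0 80; 0 -8 1.5 0 0 0 80; 0 -10 4 0 0 0 80")

```text
time_s: 32.0
position: [0.4837, 0.1015, 0.1312]
tool_rot: [-0.44, -0.542, 0.557, 0.449]
force: [-0.3, 0.4, 0.9]
finger_gap: 0.8
```

Request:
arm_command(deltas="-4 -2 4 0 0 0 80; -8 -4 5 0 0 0 80; -12 -5 5 0 0 0 80; -17 -5 5 0 0 0 80; -22 -5 5 0 0 0 80")

```text
time_s: 32.5
position: [0.4828, -0.1257, 0.1856]
tool_rot: [-0.441, -0.543, 0.557, 0.448]
force: [0.8, 1.1, 0.5]
finger_gap: 0.8
```

Request:
arm_command(deltas="0 0 0 0 0 0 80; 0 0 0 0 0 0 80; 0 0 0 0 0 0 80; 0 0 0 0 0 0 80; 0 0 0 0 0 0 80")

```text
time_s: 33.0
position: [0.4828, -0.1245, 0.1857]
tool_rot: [-0.44, -0.544, 0.557, 0.447]
force: [0.4, 0.6, 0.7]
finger_gap: 0.799
```

Run:
```python
from h import *
s=sensors.state();print(s["time_s"],s["position"],s["force"])
for n,(x0,y0,x1,y1) in(("top",(170,100,300,220)),("side",(200,110,300,210))):
    im=eyes.get_image(n)[:,:,::-1];cv2.imwrite(f"pics/{n}20.png",im)
    cv2.imwrite(f"pics/{n}20c.png",cv2.resize(im[y0:y1,x0:x1],None,fx=5,fy=5,interpolation=cv2.INTER_CUBIC))
```

```text
33.0 [ 0.48282685 -0.12447883  0.18565563] [0.42825002 0.61086389 0.70240115]
```

View pics/side20c.png

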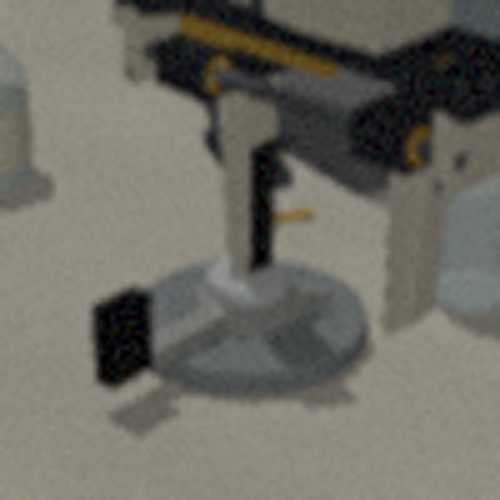

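View pics/top20c.png

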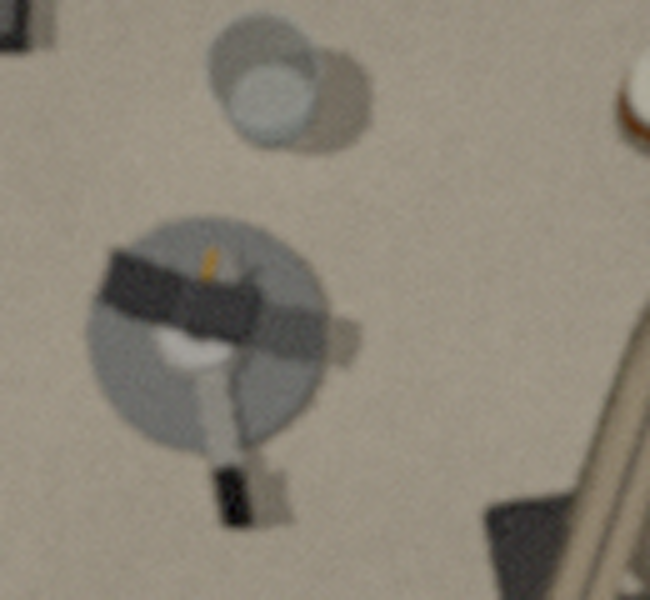

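View pics/top20.png

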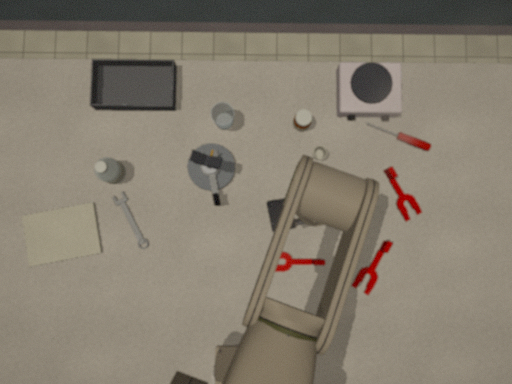

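Run:
```python
from h import *
y=np.radians(11.8);a=np.array([np.cos(y),np.sin(y)]);b=np.array([-a[1],a[0]]);G=np.array([.5192,.1085])
for n,(x0,y0,x1,y1) in(("top",(190,140,250,220)),("side",(205,150,285,200))):
    o=cv2.resize(cv2.imread(f"pics/{n}20.png")[y0:y1,x0:x1],None,fx=7,fy=7,interpolation=cv2.INTER_CUBIC)
    for u in(-17,17):
        for v in(-8,8):
            for z in(.018,.068):
                cv2.circle(o,tuple(int(c) for c in (proj(n,[*(G+a*u/1e3+b*v/1e3),z])-[x0,y0]+.5)*7),3,(0,255,0) if z<.05 else (0,0,255),-1)
    cv2.imwrite(f"pics/f_{n}.png",o)
```

```text
(no output)
```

View pics/f_side.png

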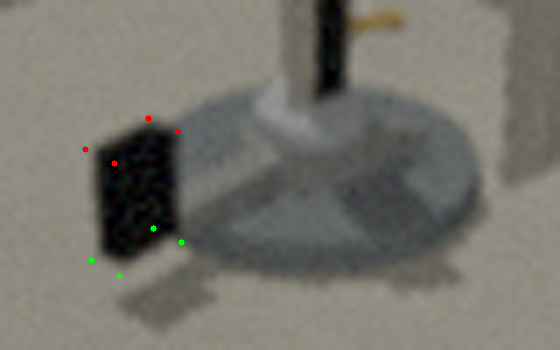

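View pics/f_top.png

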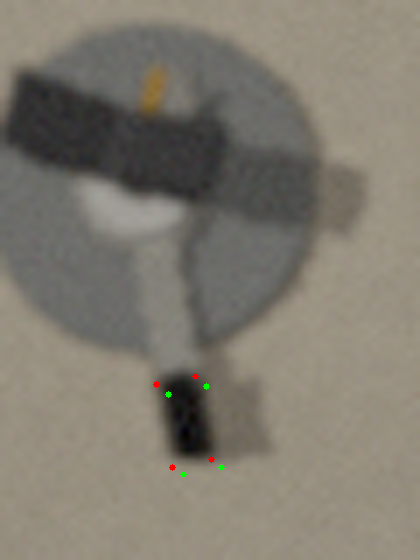

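```bash
python3 -c "
from workcell import sign_off,sensors
print(sign_off(),sensors.state()['time_s'])"
```

```text
the job is handed in; nothing more can be done
the job is handed in; nothing more can be done
```

The open C-spacer is on the post, pressed home and released, and the job is handed in at about 33 s; no verdict was reported. I took it by its grip, laid the head on the base, and slid it on from the robot side at a yaw of about 12°. The V-rest visibly rose as the ramps went under.

- **Pressing home:** Sliding took about 3 N until the stop met the post, with the bore about 2 mm short of the axis by my estimate. I then pressed in steps; the wrist read 11 to 14 N at first and 18.4 N along the push at the last. I put the force on the post at about 13 N once friction is taken off, but I did not measure it directly. The tool pressed down with about 16 N at most.
- **Last pictures:** The spacer lies on the base with its grip upright over the edge, the V-rest is still raised, and the gripper is clear of everything. The beaker, jar, bottle and crucible look unmoved. The arm hid the closed-ring spacer in that view; the gripper stayed above and well away from it throughout.
- **Checks that disagreed:** The grip lies 2 to 4 mm further forward than the tool position suggested. The tool also pitched about 1.3° in the grasp while pushing, but I saw no tilt of the spacer after release.

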